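Unload the vise, then crack the wash tank's stuck lid and hold it ajar

TASK

The brass padlock body in the vise is drilled and goes to the wash next: slide the vise jaw open, lift the body out and stand it upright in the shallow tray by the wash tank, setting it down rather than dropping it. Then pull the tank's lid free of its sticking rubber seal without letting it fly wide open, and hold it ajar, its front edge raised about 3 cm, to let the vapour out; finish while still holding it there. Leave everything else on the bench where it is.

Things in the scene. Friction and masses are not known exactly. Their poses are not given: they have to be found in the camera images.
- vise: Small grey bench vise, fixed. Origin: on the bench under the clamped part; x along the slide, from sliding to fixed jaw, y along the jaws. Jaws 50 mm wide, tops 62 mm up; fixed jaw x = 12 to 46 mm. Base 60 mm wide, 22 mm high; low flanges 96 mm wide. Behind the sliding jaw: a 36 mm wide bracket, 54 mm high, at x = -92 to -106 mm, and the spindle (axis 40 mm up) with an 80 mm cross bar.
- vise_jaw (a joint): Travel of the sliding jaw in m: 0 = shut on the part (start), growing as the jaw slides along the vise's -x away from the fixed jaw, up to 0.040. The quick-release is already undone: the jaw slides with about 5 N of friction and stays where it is left.
- jaw_top (a point): Middle of the top of the sliding jaw, which is 30 mm thick (x of the vise), 50 mm wide (y) and free on both sides, 40 mm down to the vise base. It can be taken from above across its 50 mm width, and moves with the jaw.
- padlock_body: The finished part: solid brass padlock body, no shackle, two dark holes in its top, about 0.36 kg, 24 mm (x) x 50 mm (y) x 46 mm (z). Origin: centre of its underside, z up. At the start it stands in the vise, its x along the vise's x, underside 40 mm above the bench, top 24 mm above the jaws. It is free once the jaw is slid back.
- tray: Shallow aluminium tray, fixed, 160 mm (x) x 124 mm (y), walls 4 mm thick and 22 mm high, floor 4 mm thick. Origin: centre of its underside. It stands between vise and tank.
- tank: Sheet-steel wash tank, fixed, 210 mm (x) x 240 mm (y), 122 mm high to the rim. Origin: centre of its underside; its x points from the front (handle side) to the hinge at the back.
- lid (a joint): Angle (rad) of the tank's hinged lid: 0 = shut and sealed (start), growing as the front rises, to 1.4. The lid (about 0.55 kg) falls back onto its seal when let go. A rubber bead along the front rim grips its hem: the pull up at the handle peaks at 15 to 23 N in the first few mm (a tight grip on the bar adds some) and has died away by 0.06 rad, leaving the weight, about 4 N at the handle.
- lid_handle (a point): Middle of the lid's handle: a round horizontal bar 12 mm thick and 104 mm long along the tank's y, between two posts; its axis stands 34 mm above the lid's top plate and lies 180 mm in front of and, lid shut, 39 mm above the hinge axis. Moves with the lid.
- lid_hinge (a point): Middle of the lid's hinge axis (fixed), at the tank's back rim, 122 mm above the bench; the axis runs along the tank's y. Positive lid angle raises the front.
- lid_front (a point): Middle of the lid's lower front edge, 220 mm in front of the hinge and, lid shut, 20 mm below it; moves with the lid (its rise is about 0.22 m per rad).
- knob_a: Bystander: door knob standing on its black ball, brass rose 66 mm across, spindle up, 118 mm high; origin at its foot. Beside the vise.
- knob_b: Bystander: the same kind of door knob, behind the vise.
- knob_c: Bystander: the same kind of door knob, beyond the tray.
- padlock: Bystander: complete brass padlock with steel shackle, 24 x 50 x 79 mm high, standing in front of the tank; origin at the centre of its underside.
- screwdriver: Bystander: screwdriver 160 mm long lying at the far side, origin under its middle.
Things that resemble listed ones, but are neither listed nor needed, are in the scene too. Of the things like the tray, leave any that is green; of the rest the larger one is meant.

How it is judged:
By the outcome, as a careful person would: the job done as asked, in the order asked, and still so for the second after the job is handed in, while the arm keeps its last pose, push and grip.
It also fails if it takes over 64 s, if anything falls off the work surface, if the arm or the gripper's body presses on something with over 40 N, if the wrist force passes 120 N, or if a joint passes its speed limit or range.

ROBOT

A 6-joint arm with a two-finger parallel gripper is mounted at the origin on the work surface. World frame = base frame: x ahead of the robot, y to its left, z up, the work surface at z = 0. Lengths are in m, angles in degrees, forces in N, time in s.
With the tool pointing down it reaches from about 0.325 to 0.85 m from the base axis. Payload 15.5 kg.
Tool frame: the origin (TCP) lies at the very end of the fingers, on their centre line; the grasp point (between the pads) lies arm.grip_depth behind it (arm.grip_depth is the distance from the TCP to the grasp point, in m); z points along the fingers, y is the line along which they close (so a half turn about z gives the same grasp; the last joint's range is limited). The gripper opens to 91 mm and grips with 3 to 60 N. Pads are 32 mm wide; open, the fingers measure 118 mm over their backs; the gripper's body (76 mm by 178 mm) begins 60 mm behind the grasp point.
Start: joints at [66.606, 28.281, 77.091, -0, 74.628, -5.472], TCP at [0.192, 0.595, 0.214] pointing down, gripper open.
Joint ranges: [-166.48, 166.48], [-47.26, 123.95], [12.59, 153.08], [-70.14, 250.14], [6.76, 159.57], [-176.63, 176.63]. Speed limits (degrees/s): [108.29, 108.29, 147.25, 172.46, 172.46, 172.46].

INTERFACE

Orientations are given as a 3x3 rotation matrix whose columns are the frame's x, y, z axes.
In Python, from rig import arm gives the robot as it stands. Calls block until the motion is done:
- arm.move_to(position, orientation): joint-space move of the TCP to a pose.
- arm.move_l(position, orientation=None, feed=0.15): straight line of the TCP; orientation=None keeps the orientation; feed is the mean speed in m/s.
- arm.move_joints(angles): joint-space move.
- arm.grip(opening): finger opening in m; the grip force is fixed at half the most; returns when the fingers have stopped.
- arm.sleep(seconds).
- arm.solve_ik(position, orientation): joint angles nearest the present ones, or None.
- arm.snapshot(name): name is "scene" or "top" or "wrist"; returns the picture (400x640x3 uint8, red, green, blue); there is no depth.
- arm.get_calibration(name): a dict with "intrinsics" (3x3 intrinsics, pixels), "cam_to_world" (4x4, takes a point from camera to world coordinates). Camera axes: x right, y down, z forward; pixel columns grow to the right and rows downward; lengths in m; the calibration is good to about 2 mm. A picture is of the moment at which its call begins: read the wrist's pose just before it. get_calibration takes no time and is no camera call; for the wrist camera it gives the pose at the moment of the call.
A pose or a line that the arm cannot do raises arm.Unreachable and nothing moves.
- arm.sign_off(): hands the job in; it is judged then, once.
Readings, each from a call of its own:
- arm.current_t(): time.
- arm.current_joint_positions(): joint angles.
- arm.current_dq(): joint speeds.
- arm.current_tau(): joint torques, N m.
- arm.current_ee_pos(): TCP position.
- arm.current_tool_rot(): TCP orientation.
- arm.current_force(): force on the tool from outside, world axes, zero at the start.
- arm.current_torque(): the same for the moment, N m.
- arm.current_width(): finger opening in m.
- arm.current_grasp_force(): force on a finger pad.
Only numpy, scipy, OpenCV 4.12 (cv2) and the standard library are available. Lean on these libraries where they do the work, as an engineer would, in place of code of your own. Each camera call takes 0.05 s, during which the arm holds its last target. There are 200 camera calls.

## Working session

There is one attempt and no reset: what is moved stays moved. The work goes in short steps, each a Python script; the robot and the scene stay as the last script left them, time stands still between calls to the robot, and variables do not carry over. Pictures are saved under pics/ and viewed, at most 10 in all, crops included, and the job is handed in when it is done.

```bash
mkdir -p pics; ls
python3 - <<'E'
from rig import arm
import cv2,numpy as np
for n in("scene","top"):
    im=arm.snapshot(n); cv2.imwrite(f"pics/{n}0.png",im[:,:,::-1])
    c=arm.get_calibration(n); print(n,np.round(c["intrinsics"],1).tolist(),np.round(c["cam_to_world"],3).tolist())
print(arm.grip_depth,arm.current_width())
E
```

```text
pics
scene [[448.9, 0.0, 319.2], [0.0, 448.9, 194.9], [0.0, 0.0, 1.0]] [[-0.787, 0.374, -0.491, 1.098], [0.617, 0.466, -0.634, 0.803], [-0.009, -0.802, -0.598, 0.851], [0.0, 0.0, 0.0, 1.0]]
top [[416.2, 0.0, 325.3], [0.0, 416.2, 204.4], [0.0, 0.0, 1.0]] [[-0.008, -0.995, 0.101, 0.391], [-1.0, 0.009, 0.01, 0.005], [-0.011, -0.101, -0.995, 1.118], [0.0, 0.0, 0.0, 1.0]]
0.0188 0.0911003371733204
```

View pics/top0.png

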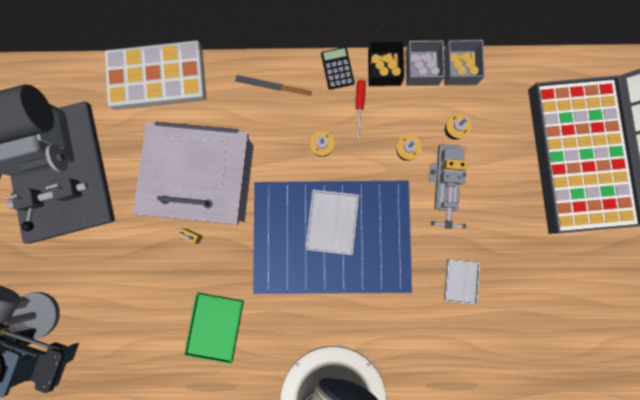

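View pics/scene0.png

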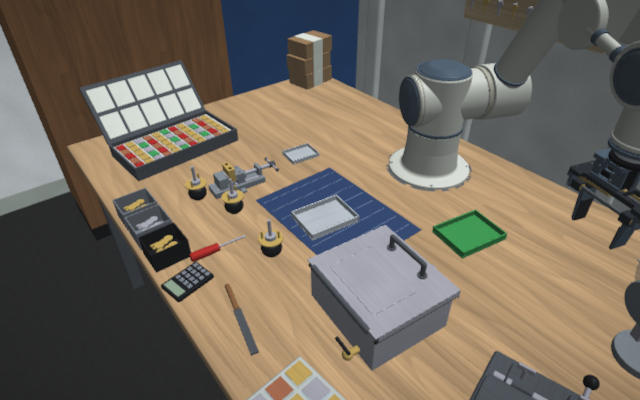

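The top view shows the vise at about (453,175) with its spindle toward the robot, and the body at (455,164). The knobs are at (408,148), (459,126) and (321,143). The meant tray is the grey one on the mat at (332,222). The tank is at (190,175), its handle bar running from (161,199) to (210,203), and the bystander padlock is at (189,235). Next I'll turn these into positions and look closer with the wrist camera.

```bash
cat > h.py <<'E'
from rig import arm
import cv2,numpy as np
def ray(uv,z,c):
    M=np.array(c["cam_to_world"]);K=np.array(c["intrinsics"])
    d=M[:3,:3]@np.linalg.solve(K,[uv[0],uv[1],1.]);o=M[:3,3]
    return o+d*(z-o[2])/d[2]
def down(deg): # tool down, closing axis (y) at angle deg in world xy
    a=np.radians(deg);y=np.array([np.cos(a),np.sin(a),0]);z=np.array([0,0,-1.])
    return np.column_stack([np.cross(y,z),y,z])
def snap(n,f):
    c=arm.get_calibration(n);im=arm.snapshot(n);cv2.imwrite("pics/"+f,im[:,:,::-1]);np.savez("pics/"+f+".npz",im=im,K=c["intrinsics"],M=c["cam_to_world"])
def cal(f):
    d=np.load("pics/"+f+".npz");return {"intrinsics":d["K"],"cam_to_world":d["M"]},d["im"]
E
python3 - <<'E'
from h import *
c=arm.get_calibration("top");im=cv2.imread("pics/top0.png")
for k,p,z in [("body",(455,164),.086),("jawtop",(451,181),.062),("bar",(449,225),.04),("h1",(161,199),.161),("h2",(210,203),.161),("knoba",(408,148),.09),("knobb",(459,126),.09),("knobc",(321,143),.09),("padlock",(189,235),.05)]: print(k,ray(p,z,c).round(3))
hsv=cv2.cvtColor(im,cv2.COLOR_BGR2HSV);m=((hsv[...,1]<70)&(hsv[...,2]>110)).astype(np.uint8)
m[:,:270]=0;m[:180]=0;m[285:]=0;m[:,400:]=0
ct=max(cv2.findContours(m,0,2)[0],key=cv2.contourArea);r=cv2.minAreaRect(ct);b=cv2.boxPoints(r)
P=np.array([ray(q,.022,c) for q in b]);print(r,P.round(3),P.mean(0))
print(arm.current_tool_rot().round(3).tolist())
cw=arm.get_calibration("wrist");print(np.round(cw["cam_to_world"],3),arm.current_ee_pos())
for z in(.25,.3,.35):
  for y in ((.5,-.3),): 
    for a in(90,-90): print(z,a,arm.solve_ik([.43,-.29,z],down(a)))
E
```

```text
body [ 0.595 -0.31   0.086]
jawtop [ 0.555 -0.306  0.062]
bar [ 0.444 -0.303  0.04 ]
h1 [0.504 0.397 0.161]
h2 [0.494 0.282 0.161]
knoba [ 0.636 -0.193  0.09 ]
knobb [ 0.691 -0.323  0.09 ]
knobc [0.651 0.025 0.09 ]
padlock [0.423 0.367 0.05 ]
((331.792724609375, 221.86585998535156), (48.589874267578125, 61.84165954589844), 6.340191841125488) [[ 0.383  0.073  0.022]
 [ 0.545  0.054  0.022]
 [ 0.53  -0.074  0.022]
 [ 0.368 -0.054  0.022]] [ 4.56333696e-01 -2.81178745e-04  2.20000000e-02]
[[-0.951, 0.308, -0.0], [0.308, 0.951, -0.001], [0.0, -0.001, -1.0]]
[[ 0.308  0.923  0.229  0.127]
 [ 0.951 -0.299 -0.076  0.615]
 [-0.002  0.242 -0.97   0.382]
 [ 0.     0.     0.     1.   ]] [0.19218078 0.59436481 0.21340602]
0.25 90 [-4.05950808e+01  1.76052931e+01  8.89913992e+01 -2.54444375e-14
  7.34033077e+01 -1.30595081e+02]
0.25 -90 [-4.05950808e+01  1.76052931e+01  8.89913992e+01 -2.54444375e-14
  7.34033077e+01  4.94049192e+01]
0.3 90 [-4.05950808e+01  1.51245832e+01  8.44292630e+01 -2.54444375e-14
  8.04461537e+01 -1.30595081e+02]
0.3 -90 [-4.05950808e+01  1.51245832e+01  8.44292630e+01 -2.54444375e-14
  8.04461537e+01  4.94049192e+01]
0.35 90 [-4.05950808e+01  1.32175329e+01  7.93388943e+01 -2.54444375e-14
  8.74435729e+01 -1.30595081e+02]
0.35 -90 [-4.05950808e+01  1.32175329e+01  7.93388943e+01 -2.54444375e-14
  8.74435729e+01  4.94049192e+01]
```

Run:
```python
from h import *
arm.move_to([.55,-.307,.25],down(-90))
print(arm.current_t(),arm.current_joint_positions().round(1))
snap("wrist","w1.png")
```

```text
3.4833 [-34.5  27.   73.5   0.   79.5  55.4]
```

View pics/w1.png

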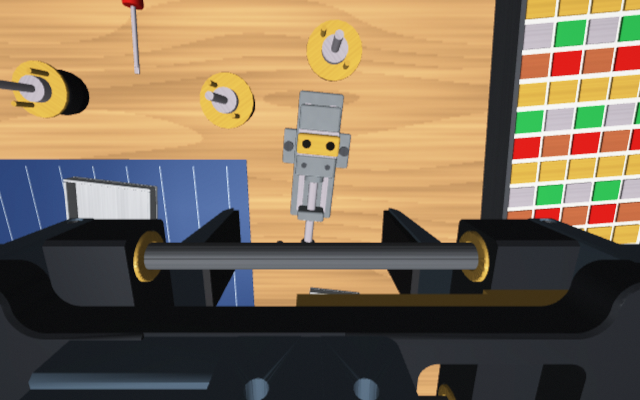

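The wrist view shows the body's brass top at about (320,145), with the fixed jaw above it at (321,112). The sliding jaw is below it at about (316,167), and the vise axis leans right by about 5°. Now I'll mask the brass for position and yaw.

Run:
```python
from h import *
c,im=cal("w1.png");hsv=cv2.cvtColor(im,cv2.COLOR_RGB2HSV)
m=((hsv[...,0]>17)&(hsv[...,0]<32)&(hsv[...,1]>140)&(hsv[...,2]>110)).astype(np.uint8)
w=np.zeros_like(m);w[122:168,290:355]=m[122:168,290:355]
w=cv2.morphologyEx(w,3,np.ones((5,5)))
ct=max(cv2.findContours(w,0,2)[0],key=cv2.contourArea)
P=np.array([ray(q[0],.086,c)[:2] for q in ct],np.float32)
r=cv2.minAreaRect(P*1000);print(r,cv2.boxPoints(r).round(1).tolist())
# fixed jaw rear corners, slide end: yaw of vise
a=ray((300,92),.062,c);b=ray((343,97),.062,c);print(a,b,np.degrees(np.arctan2(*(a-b)[:2])))
cv2.imwrite("pics/w1c.png",cv2.resize(im[80:230,250:390,::-1],None,fx=4,fy=4,interpolation=2))
```

```text
((596.3247680664062, -315.14422607421875), (48.3371696472168, 22.762310028076172), 84.70222473144531) [[582.7999877929688, -338.20001220703125], [605.4000244140625, -340.29998779296875], [609.9000244140625, -292.1000061035156], [587.2000122070312, -290.0]]
[ 0.65631342 -0.29394581  0.062     ] [ 0.65066816 -0.34549236  0.062     ] 6.249985689332271
```

View pics/w1c.png

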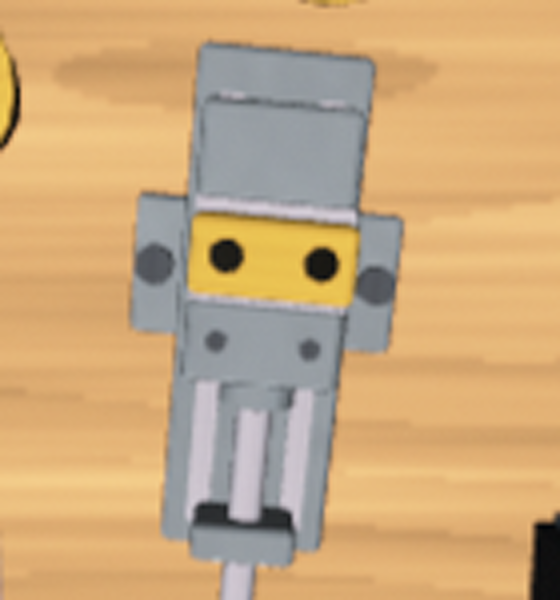

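```bash
cat >> h.py <<'E'
V=np.array([.5963,-.3151]);ya=np.radians(-5.3);vx=np.array([np.cos(ya),np.sin(ya)])
R=down(-95.3)
def vp(x,z,y=0): return [*(V+x*vx+y*np.array([-vx[1],vx[0]])),z]
E
python3 - <<'E'
from h import *
arm.move_to(vp(-.031,.12),R)
arm.move_l(vp(-.031,.042),feed=.12)
print(arm.current_force().round(1))
arm.grip(.04)
print(arm.current_width(),arm.current_force().round(1),arm.current_grasp_force())
p=arm.current_ee_pos()
arm.move_l(vp(-.031-.036,.042),feed=.04)
print(arm.current_ee_pos()-p,arm.current_force().round(1),arm.current_t())
arm.grip(.09)
print(arm.current_force().round(1))
arm.move_l(vp(-.067,.12),feed=.2)
arm.move_l(vp(-.004,.14),feed=.2)
snap("wrist","w2.png");snap("top","t2.png");print(arm.current_t())
c,im=cal("w2.png");t=cal("t2.png")[1][100:240,390:510]
cv2.imwrite("pics/c2.png",np.hstack([im[:,120:520],cv2.resize(t,(343,400),interpolation=2)])[:,:,::-1])
E
```

```text
[-0.9 -0.5 -0.5]
0.04996662762746345 [0.4 3.3 1.8] 30.00048190355301
[-3.56885672e-02  3.29946888e-03 -2.73231375e-05] [1.5 4.3 2. ] 6.675
[-1.   0.2  0.1]
8.5583
```

View pics/c2.png

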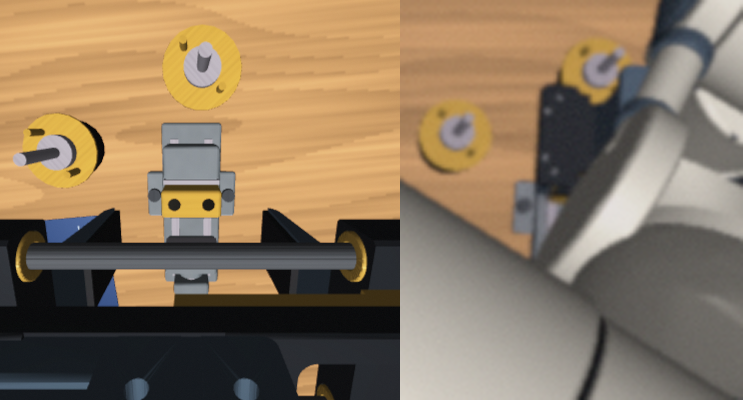

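The jaw is open, with a gap below the body, which is still upright at (191,204) in the crop. Now I'll re-measure the body, grasp it, lift it and move it over the tray.

Run:
```python
from h import *
c,im=cal("w2.png");hsv=cv2.cvtColor(im,cv2.COLOR_RGB2HSV)
m=((hsv[...,0]>17)&(hsv[...,0]<32)&(hsv[...,1]>140)&(hsv[...,2]>110)).astype(np.uint8)
w=np.zeros_like(m);w[180:225,270:350]=m[180:225,270:350];w=cv2.morphologyEx(w,3,np.ones((5,5)))
ct=max(cv2.findContours(w,0,2)[0],key=cv2.contourArea)
P=np.array([ray(q[0],.086,c)[:2] for q in ct],np.float32)
print(cv2.minAreaRect(P*1000))
d=cv2.minAreaRect(P)[0]-V; print("vise x,y:",d@vx,d@[-vx[1],vx[0]])
if np.linalg.norm(d)<.004:
    arm.move_l(vp(-.004,.050),feed=.12)
    arm.grip(.03)
    print(arm.current_width(),arm.current_force().round(1),arm.current_grasp_force())
    arm.move_l(vp(-.004,.054),feed=.03);print(arm.current_force().round(1))
    arm.move_l(vp(-.004,.15),feed=.15)
    print(arm.current_width(),arm.current_force().round(1),arm.current_t())
    T=down(-90-6.5)
    arm.move_to([.456,0,.10],T)
    snap("wrist","w3.png");snap("scene","s3.png");print(arm.current_t(),arm.current_width())
    cv2.imwrite("pics/c3.png",np.hstack([cal("w3.png")[1][:,120:520],cal("s3.png")[1][100:300,200:400].repeat(2,0).repeat(2,1)])[:,:,::-1])
```

```text
((596.9004516601562, -315.10369873046875), (48.16175842285156, 21.140277862548828), 84.68597412109375)
vise x,y: 0.0005981765075313155 5.1795461225799484e-05
0.050018871559603544 [0.3 0.4 2.1] 30.000310242176056
[ 1.2 -0.8 -3.6]
0.04982561421410936 [ 0.1 -0.2 -3.3] 11.225
12.6333 0.04936369921806188
```

View pics/c3.png

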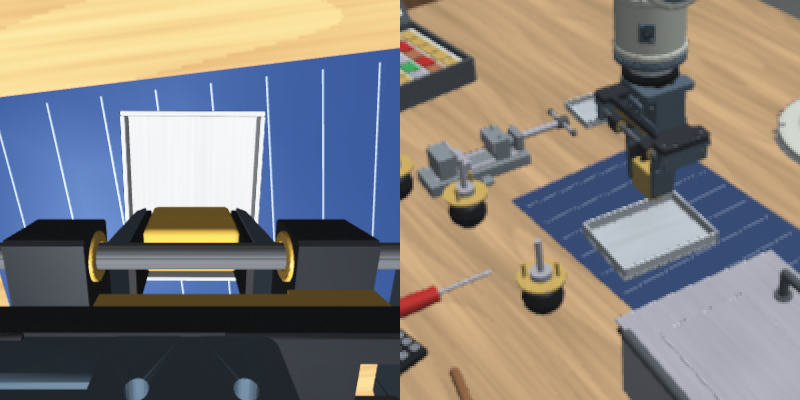

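The body is held upright over the tray; the tray rim spans (112–265, 112–280) in the wrist crop, and the body is between the fingers at (192,240). Now I'll set it down by feel.

Run:
```python
from h import *
arm.move_l([.456,0,.022],feed=.12)
z=.018;f0=arm.current_force()[2]
while z>.009:
    arm.move_l([.456,0,z],feed=.02)
    f=arm.current_force()[2]
    if f-f0>2.5: break
    z-=.001
print(z,f0,f,arm.current_ee_pos())
arm.grip(.075)
print(arm.current_force().round(1))
arm.move_l([.456,0,.14],feed=.2);print(arm.current_t())
# look at tank handle from above: tool y along tank x
Rl=down(-5)
for a in(-5,175): print(a,arm.solve_ik([.5,.34,.30],down(a)))
```

```text
0.012999999999999994 -2.1931741224529 19.671263667498884 [ 4.56204382e-01 -1.30138736e-05  1.36444968e-02]
[ 0.2 -0.5  0.2]
16.3917
-5 [ 2.85588922e+01  2.27171536e+01  7.28197962e+01 -2.54444375e-14
  8.44630502e+01  3.35588922e+01]
175 [ 2.85588922e+01  2.27171536e+01  7.28197962e+01 -2.54444375e-14
  8.44630502e+01 -1.46441108e+02]
```

Run:
```python
from h import *
arm.move_l([.456,0,.24],feed=.3)
arm.move_to([.5,.30,.28],down(-5))
snap("wrist","w4.png");snap("scene","s4.png");print(arm.current_t())
cv2.imwrite("pics/c4.png",np.hstack([cal("w4.png")[1],cal("s4.png")[1][130:330,280:360].repeat(2,0).repeat(2,1)])[:,:,::-1])
```

```text
18.1417
```

View pics/c4.png

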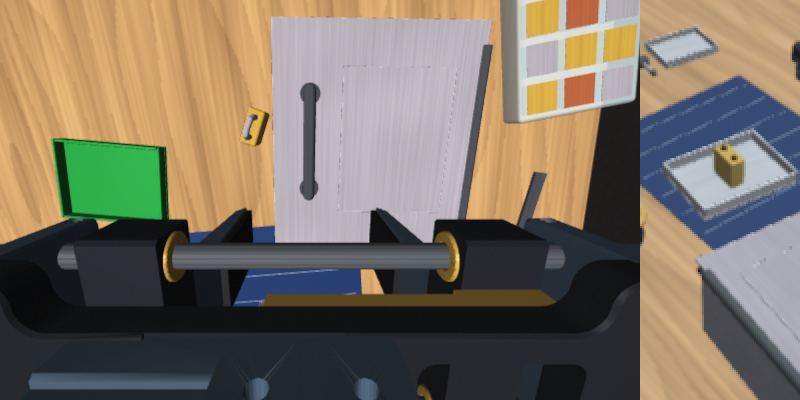

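The body stands upright in the tray (crop at about (730,163)). The wrist view shows the handle bar from (310,93) to (309,188), and the bystander padlock at (254,126). Next I'll mask the dark bar.

Run:
```python
from h import *
c,im=cal("w4.png");g=cv2.cvtColor(im,cv2.COLOR_RGB2GRAY)
rows=range(108,178);pts=[]
for r in rows:
    k=np.where(g[r,296:326]<110)[0]+296
    pts.append(ray((k.mean(),r),.161,c)); 
P=np.array(pts);f=np.polyfit(P[:,1],P[:,0],1)
print("slope deg",np.degrees(np.arctan(f[0])),len(k))
m=np.zeros_like(g);m[78:206,294:328]=(g[78:206,294:328]<110)
ys=np.where(m.any(1))[0];print(ys[[0,-1]])
a=ray((309.5,ys[0]),.13,c);b=ray((309.5,ys[-1]),.13,c);y0=(a[1]+b[1])/2;print(a,b,"mid",np.polyval(f,y0),y0)
# lid front edge corners at z~.127
print(ray((272,17),.127,c),ray((274,240),.127,c))
ct,im2=cal("top0.png") if False else (arm.get_calibration("top"),cv2.imread("pics/top0.png",0))
q=[]
for x in range(172,200):
    k=np.where(im2[194:210,x]<100)[0]+194
    if len(k): q.append(ray((x,k.mean()),.161,ct))
q=np.array(q);f2=np.polyfit(q[:,1],q[:,0],1);print("top:",np.polyval(f2,y0),np.degrees(np.arctan(f2[0])))
```

```text
slope deg 5.78693238558031 11
[ 83 199]
[0.50736791 0.40965433 0.13      ] [0.49577152 0.28355198 0.13      ] mid 0.5013480689627283 0.3466031541969252
[0.47531371 0.47584111 0.127     ] [0.44778111 0.23516473 0.127     ]
top: 0.5012729317901078 5.59783755470224
```

```bash
cat >> h.py <<'E'
H=np.array([.5013,.3466,.161]);yl=np.radians(-5.7)
U=np.array([np.cos(yl),np.sin(yl),0]);W=np.array([-U[1],U[0],0]);Z=np.array([0,0,1.])
def lidpose(th,depth=.015,tau0=20,back=0):
    t=np.radians(tau0)-th;z=np.sin(t)*U-np.cos(t)*Z;y=np.cos(t)*U+np.sin(t)*Z
    h=H+.18*U-.039*Z+(-.18*np.cos(th)+.039*np.sin(th))*U+(.039*np.cos(th)+.18*np.sin(th))*Z
    return h+(depth-back)*z,np.column_stack([np.cross(y,z),y,z])
E
python3 - <<'E'
from h import *
arm.grip(.034)
arm.move_to(*lidpose(0,back=.08))
arm.move_l(*lidpose(0),feed=.06)
print(arm.current_force().round(1))
arm.grip(.005)
print(arm.current_width(),arm.current_force().round(1),arm.current_grasp_force(),arm.current_t())
for th in [.005,.01,.015,.02,.025,.03,.04,.05,.06,.08,.1,.12,.1355]:
    arm.move_l(*lidpose(th),feed=.015)
    print(th,arm.current_force().round(1),round(float(arm.current_width()),4))
p,_=lidpose(.1355);print(arm.current_ee_pos()-p,arm.current_t())
snap("scene","s5.png")
cv2.imwrite("pics/c5.png",cv2.resize(cal("s5.png")[1][130:390,280:520],None,fx=2.3,fy=2.3)[:,:,::-1])
E
```

```text
[ 0.3 -0.5  1.1]
0.011085624831325037 [ 5.2 -2.1  1. ] 30.008134245872498 21.4333
0.005 [ 7.6 -0.1 -6. ] 0.0111
0.01 [  8.9   0.9 -11.4] 0.0113
0.015 [  9.4   1.4 -15.2] 0.0116
0.02 [  9.4   1.7 -13.9] 0.011
0.025 [  8.2   0.8 -12. ] 0.0114
0.03 [ 8.1  0.2 -9. ] 0.0114
0.04 [ 6.3  0.2 -5.7] 0.0111
0.05 [ 6.5 -0.2 -2.5] 0.0115
0.06 [ 7.2 -0.9 -5.5] 0.0112
0.08 [ 6.8 -0.1 -6.5] 0.0113
0.1 [ 7.2 -0.1 -7.2] 0.0116
0.12 [ 7.4  0.2 -6.5] 0.0115
0.1355 [ 7.7 -0.3 -6.6] 0.0115
[ 4.24323993e-04  9.34940247e-06 -1.67967749e-04] 25.2167
```

View pics/c5.png

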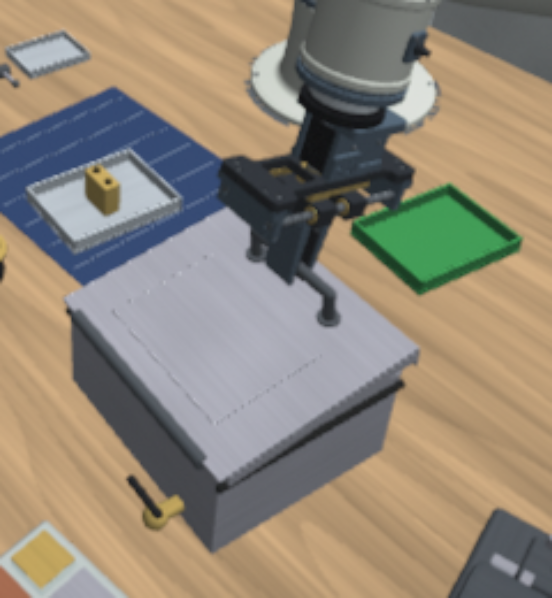

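The lid is ajar and still held, and the body stands in the tray. I'll check the lid angle by tracking its front-left corner, at scene pixel (458,293) before and about (462,283) now.

Run:
```python
from h import *
c,_=cal("s5.png");a=cv2.imread("pics/scene0.png");b=cv2.imread("pics/s5.png")
M=np.linalg.inv(c["cam_to_world"]);K=c["intrinsics"]
def pr(th):
    x,z=-.22,.005
    p=H+.18*U-.039*Z+(x*np.cos(th)+z*np.sin(th))*U+(z*np.cos(th)-x*np.sin(th))*Z+.121*W
    q=K@(M@np.r_[p,1])[:3];return q[:2]/q[2]
for th in(0,.10,.12,.1355,.15): print(th,pr(th).round(1),(pr(th)-pr(0)).round(1))
u,v=pr(0).round().astype(int)
t=a[v-12:v+9,u-14:u+12];s=b[v-50:v+30,u-50:u+50]
r=cv2.matchTemplate(s,t,5);_,mx,_,l=cv2.minMaxLoc(r);print("shift",l[0]-36,l[1]-38,mx)
cv2.imwrite("pics/c6.png",np.hstack([cv2.resize(i[230:330,390:490],(400,400),interpolation=2) for i in(a,b)]))
```

```text
0 [457.6 285.6] [0. 0.]
0.1 [458.9 278.8] [ 1.3 -6.8]
0.12 [459.  277.5] [ 1.5 -8.2]
0.1355 [459.1 276.4] [ 1.6 -9.2]
0.15 [459.2 275.5] [  1.7 -10.2]
shift 2 -8 0.843956470489502
```

View pics/c6.png

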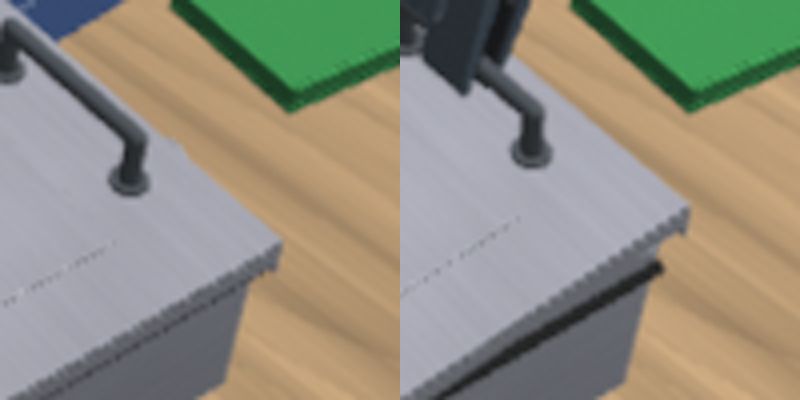

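Run:
```python
from h import *
arm.move_l(*lidpose(.143),feed=.015)
arm.sleep(.5)
print(arm.current_force().round(1),arm.current_width(),arm.current_t())
print(arm.sign_off())
```

```text
[ 8.  -0.2 -6.5] 0.01149113017414507 26.0167
the job is handed in; nothing more can be done
None
```

The job is handed in at about 26 s: the vise jaw is open, the padlock body stands upright in the tray, and the arm is holding the lid with its front edge raised about 3 cm (I estimate 2.9 cm).

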